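# Hold a try square in the corner of a rack upright

### The job

The upright of the new bench rack leans on its finger-tight cross-bolt. Pick up the try square, stand its stock flat on top of the foot rail with the blade upright, and push it into the corner until the rail and the upright both bear against it along their full faces, which brings the upright square to the rail. Finish while still gripping the square and pressing it into the corner so that I can tighten the bolt, and leave the cups, the hex key and the bracket tray where they are.

Things in the scene. Friction and masses are not known exactly. Their poses are not given: they have to be found in the camera images.
- square: Steel try square standing on its stock on the bench, about 0.6 kg. Stock: 20 wide (x), 100 long (y = 0 to 100), 30 high. Blade: rises at the stock's y = 0 end, 6 thick (x), 25 wide (y = 0 to 25), top 150 above the stock's underside, outer edge flush with the stock's end face. Origin: heel, on the underside at y = 0, mid width; z up the blade. Grip the bare stock, y 25 to 100, across x.
- corner (a point): Inside corner of the rack: on the foot rail's top face, mid width, at the foot of the plumb upright's face, 40 above the bench. y runs along the rail away from the upright, z up. Rail: 40 x 40 aluminium profile screwed to the bench, 205 of bare top along +y; the upright stands at y = -40 to 0. Done right, the square's origin and axes coincide with this point's.
- upright (a joint): Lean of the upright, rad: 0 = square to the rail, positive = over the bare rail (+y); starts 0.04 to 0.10, limits -0.12 and 0.14. 40 x 40 profile, top 250 above the rail, held between two 4 mm cheek plates (46 above the rail) by a cross-bolt 22 above the rail, 21 behind the face. Stiff: about 0.35 N m, some 3 N at the height of the blade's top; stays where it is left, can be pushed past square.
- upright_face (a point): Point on the middle of the upright's face that looks along the bare rail, 190 above the rail when the upright is plumb.
- rail: The foot rail with the cheek plates, fixed to the bench. Origin on the bench straight below corner; same axes as corner.
- cup_a: Lidded specimen cup with a red screw lid, 60 across, 65 high, origin under its centre. Leave it.
- cup_b: A second such cup, same size. Leave it.
- hexkey: T-handle hex key lying on the bench, 165 long along its y, cross handle 87 along its x at the +y end, 19 high. Origin on the bench under the middle of its shaft. Leave it.
- tray: Grey open tray of angle brackets, 120 (x) x 90 (y) x 35 high, origin under its centre. Leave it.
Things that resemble listed ones, but are neither listed nor needed, are in the scene too. Leave any brown look-alike of the square alone.

How it is judged (in metres and radians):
At the end, for the whole second after the job is handed in: The fingers grip the still square (over 2 N), which bears on rail and upright (over 0.8 N each): heel within 3 mm of the corner, 12 mm of mid rail, stock level within 1 deg, turned within 3 deg; upright square within 0.85 deg; bystanders within 20 mm of their places (contact force between the fingers and square above 2 N and contact force between square and upright above 0.8 N and contact force between square and rail above 0.8 N and value of joint upright between -0.015 and 0.015 rad and angle between the z axis of square and the z axis of corner, either way round below 0.017 rad and angle between square's own z axis and vertical below 0.5 rad and angle between the y axis of square and the y axis of corner, either way round below 0.05 rad and x of square in the frame of corner between -0.012 and 0.012 m and y of square in the frame of corner between -0.003 and 0.0025 m and z of square in the frame of corner between -0.003 and 0.0025 m and linear speed of square below 0.01 m/s and distance of each of cup_a, cup_b, hexkey, tray from where it was at the start of the episode below 0.02 m); the arm keeps its last pose, push and grip.
It fails at once if a specimen cup is knocked over or moved from its place (distance of cup_a from where it was at the start of the episode above 0.02 m or angle between cup_a's own z axis and vertical above 0.5 rad).
It fails at once if a specimen cup is knocked over or moved from its place (distance of cup_b from where it was at the start of the episode above 0.02 m or angle between cup_b's own z axis and vertical above 0.5 rad).
It fails at once if the hex key is knocked over or moved from its place (distance of hexkey from where it was at the start of the episode above 0.02 m or angle between hexkey's own z axis and vertical above 0.5 rad).
It fails at once if the bracket tray is knocked over or moved from its place (distance of tray from where it was at the start of the episode above 0.02 m or angle between tray's own z axis and vertical above 0.5 rad).
It also fails if it takes over 45 s, if anything falls off the work surface, if the arm or the gripper's body presses on something with over 40 N, if the wrist force passes 120 N, or if a joint passes its speed limit or range.

### The arm

A 6-joint arm with a two-finger parallel gripper is mounted at the origin on the work surface. World frame = base frame: x ahead of the robot, y to its left, z up, the work surface at z = 0. Lengths are in mm, angles in degrees, forces in N, time in s.
With the tool pointing down it reaches from about 375 to 925 mm from the base axis. Payload 5.7 kg.
Tool frame: the origin (TCP) lies at the very end of the fingers, on their centre line; the grasp point (between the pads) lies ctrl.grip_point_offset behind it (ctrl.grip_point_offset is the distance from the TCP to the grasp point, in mm); z points along the fingers, y is the line along which they close (so a half turn about z gives the same grasp; the last joint's range is limited). The gripper opens to 85 mm and grips with 20 to 120 N. Pads are 22 mm wide; open, the fingers measure 114 mm over their backs; the gripper's body (76 mm by 85 mm) begins 54 mm behind the grasp point. The pads swing forward as they close: fully open they stand 13 mm farther back than shut.
Start: joints at [58.321, 20.558, 86.54, -0, 72.909, -6.595], TCP at [254.358, 543.383, 231.267] pointing down, gripper open.
Joint ranges: [-170.27, 170.27], [-57.76, 135], [12.27, 136.19], [-55.21, 235.2], [11.17, 155.16], [-170.74, 170.74]. Speed limits (degrees/s): [136.94, 136.94, 180, 180, 180, 180].

### API

Orientations are given as [roll, pitch, yaw] about the fixed x, y, z axes, in that order (R = Rz(yaw) Ry(pitch) Rx(roll)).
In Python, from rig import ctrl, claw, ik, sensors, eyes gives the robot as it stands. Calls block until the motion is done:
- ctrl.goto(position, orientation): joint-space move of the TCP to a pose.
- ctrl.move_linear(position, ori=None, speed=150): straight line of the TCP; ori=None keeps the orientation; speed is the mean speed in mm/s.
- ctrl.set_joints(angles): joint-space move.
- claw.set_gripper(opening, f_grip=None): opening from 0.0 (shut) to 1.0 (fully open); f_grip is the grip in N (None keeps the last); returns when the fingers have stopped.
- ctrl.sleep(seconds).
- ik(position, orientation): joint angles nearest the present ones, or None.
- sensors.state(): the state.
- eyes.read_camera(name): name is "scene" or "side" or "wrist"; returns a dict with "img" (400x640x3 uint8, blue, green, red), "range_z" (400x640 float32, mm along the optical axis (not along the pixel's ray), 0 where there is no reading), "camera_matrix" (3x3 intrinsics, pixels), "k1" (the pictures are not rectified: a ray, as slopes to the right and down, at radius r is drawn at 1 + k1 r^2 times it, then the intrinsics apply), "eye" and "orientation" of the camera in the world. Camera axes: x right, y down, z forward; pixel columns grow to the right and rows downward; lengths in mm; the calibration is good to about 2 mm. A picture is of the moment at which its call begins.
A pose or a line that the arm cannot do raises ctrl.MotionError and nothing moves.
- ctrl.sign_off(): hands the job in; it is judged then, once.
Trained networks look in a picture, given as the dict that the camera call returned (one of the last four; its "shot" number tells which), for a name from the list of things; names that differ only in an ending like _2 or _b are one class to them, and where a whole thing is asked for, a point or a joint stands for the part that bears it (a point fixed in the world has none). Each returns a list of dicts, best first, with "score" (0 to 1); they miss things now and then, are a little off and sometimes report something else, mostly with a low value. They report only what shows in the picture. A call takes as long as a camera call. They do not tell look-alikes from the thing itself.
- eyes.search_frame(target, picture): "extent" ([left, top, width, height] in pixels, round what is visible of it).
The state is a dict: "time_s": time; "q": joint angles; "dq": joint speeds; "joint_torque": joint torques, N m; "eef_pos": TCP position; "ee_rot": TCP orientation; "wrist_force": force on the tool from outside, world axes, zero at the start; "torque": the same for the moment, N m; "finger_gap": opening from 0.0 (shut) to 1.0 (fully open); "gripper_force": force on a finger pad.
Only numpy, scipy, OpenCV 4.12 (cv2) and the standard library are available. Lean on these libraries where they do the work, as an engineer would, in place of code of your own. Each camera call takes 0.05 s, during which the arm holds its last target. There are 200 camera calls.

## Working session

There is one attempt and no reset: what is moved stays moved. The work goes in short steps, each a Python script; the robot and the scene stay as the last script left them, time stands still between calls to the robot, and variables do not carry over. Pictures are saved under pics/ and viewed, at most 10 in all, crops included, and the job is handed in when it is done.

```bash
mkdir -p pics; ls
cat > h.py <<'E'
import numpy as np, cv2
from scipy.spatial.transform import Rotation as Ro
from rig import ctrl, claw, ik, sensors, eyes
def camR(p):
    o=np.array(p["orientation"],float)
    return o if o.shape==(3,3) else Ro.from_euler('xyz',o,degrees=True).as_matrix()
def cloud(p):
    K=np.array(p["camera_matrix"],float)
    v,u=np.mgrid[0:400,0:640]
    pts=np.stack([u,v],-1).reshape(-1,1,2).astype(float)
    n=cv2.undistortPoints(pts,K,np.array([p["k1"],0,0,0.])).reshape(400,640,2)
    z=p["range_z"].astype(float)
    c=np.stack([n[...,0]*z,n[...,1]*z,z],-1)
    w=c@camR(p).T+np.array(p["eye"],float)
    w[z<=0]=np.nan
    return w
E
python3 - <<'E'
from h import *
import pickle
for n in ["scene","side"]:
    p=eyes.read_camera(n); cv2.imwrite(f"pics/{n}0.png",p["img"]); pickle.dump(p,open(n+"0.pkl","wb"))
    print(n,p["eye"],p["orientation"],p["k1"])
    w=cloud(p)
    for t in ["square","rail","upright","cup_a","hexkey","tray"]:
        for d in eyes.search_frame(t,p)[:3]:
            l,tp,ww,h=[int(x) for x in d["extent"]]
            c=w[max(0,tp):tp+h,max(0,l):l+ww].reshape(-1,3); c=c[c[:,2]>8]
            print(t,round(d["score"],2),[l,tp,ww,h],np.nanmedian(c,0).round() if len(c) else None)
E
```

```text
pics
scene [1114.90077617  483.81537667  957.51718594] [-135.52994789   -0.77938103  136.59764681] -0.16001773249853027
square 0.93 [424, 259, 27, 73] [487. 225.  30.]
square 0.89 [340, 265, 39, 72] [632. 114.  31.]
square 0.79 [428, 218, 50, 58] [358. 201.  60.]
rail 0.6 [281, 103, 91, 147] [ 491. -198.   60.]
upright 0.74 [282, 101, 26, 92] [ 503. -208.  192.]
cup_a 0.79 [283, 314, 24, 38] [772.  96.  64.]
cup_a 0.6 [218, 261, 30, 36] [775. -90.  63.]
hexkey 0.54 [229, 135, 34, 36] [ 448. -485.   14.]
tray 0.96 [168, 156, 52, 45] [ 641. -441.   22.]
side [ 543.3271762  -952.42359678  777.80495143] [-125.81003347    0.7269026    -2.19981995] -0.08051920639745361
square 0.65 [260, 152, 27, 41] [354. 193.  35.]
square 0.62 [300, 145, 20, 37] [490. 218.  62.]
square 0.53 [341, 173, 10, 28] [629.  94.  31.]
rail 0.83 [282, 174, 35, 102] [ 490. -240.  152.]
upright 0.68 [290, 174, 23, 91] [ 491. -239.  177.]
cup_a 0.9 [375, 181, 23, 23] [766.  72.  58.]
cup_a 0.74 [390, 212, 15, 27] [ 768. -118.   61.]
hexkey 0.71 [261, 305, 48, 63] [ 445. -498.   16.]
hexkey 0.32 [334, 305, 65, 56] [ 639. -446.   22.]
tray 0.96 [333, 304, 66, 60] [ 639. -446.   22.]
```

Run:
```python
import cv2
a=cv2.imread("pics/scene0.png");c=cv2.resize(a[90:370,160:510],None,fx=2.1,fy=2.1,interpolation=cv2.INTER_CUBIC)
cv2.imwrite("pics/c1.png",c)
```

```text
(no output)
```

View pics/c1.png

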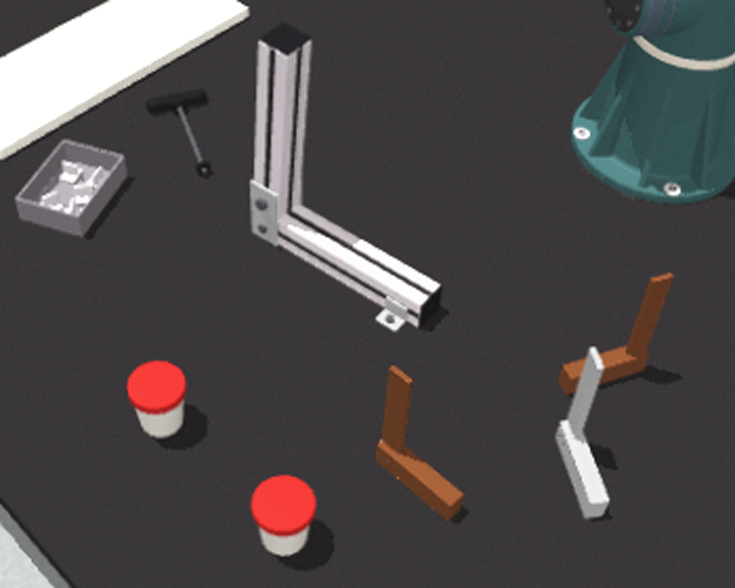

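The crop shows three candidates for the square: the steel one at scene pixel (437,295), and brown look-alikes at (360,300) and (450,245). I choose the steel one. Red cups are at (235,280) and (295,333), and the rack has its upright at the far (-y) end of the rail.

```bash
cat >> h.py <<'E'
def rect(P):
    r=cv2.minAreaRect(P[:,:2].astype(np.float32)); return cv2.boxPoints(r).round(1).tolist()
E
python3 - <<'E'
from h import *
import pickle
P={}
for n in ["scene","side"]:
    p=pickle.load(open(n+"0.pkl","rb"));w=cloud(p).reshape(-1,3);P[n]=w
    def sel(x0,x1,y0,y1,z0,z1):
        return w[(w[:,0]>x0)&(w[:,0]<x1)&(w[:,1]>y0)&(w[:,1]<y1)&(w[:,2]>z0)&(w[:,2]<z1)]
    g=cloud(p); im=p["img"].astype(int); sat=(im.max(-1)-im.min(-1)).reshape(-1)
    s=(sat<40)&(w[:,0]>400)&(w[:,0]<570)&(w[:,1]>120)&(w[:,1]<330)
    A=w[s&(w[:,2]>24)&(w[:,2]<36)];B=w[s&(w[:,2]>50)&(w[:,2]<160)]
    print(n,"stock",len(A),rect(A),"blade",len(B),B.mean(0),B[:,2].max())
    C=sel(400,600,-330,50,34,46); print("rail",len(C),rect(C),np.median(C[:,2]))
    for z in range(60,300,40):
        D=sel(400,600,-400,0,z,z+40)
        if len(D): print(z,len(D),D.min(0).round(),D.max(0).round(),D.mean(0).round())
    print("table z",np.median(sel(550,700,-100,50,-15,15)[:,2]))
E
```

```text
scene stock 376 [[463.20001220703125, 210.39999389648438], [482.70001220703125, 197.89999389648438], [538.0, 283.70001220703125], [518.4000244140625, 296.29998779296875]] blade 276 [482.1640019  217.19793009 105.66239064] 154.29988603966888
rail 1185 [[426.3999938964844, -6.199999809265137], [467.0, -254.10000610351562], [519.5999755859375, -245.5], [479.1000061035156, 2.4000000953674316]] 39.97980392942486
60 297 [ 460. -247.   60.] [ 522. -202.  100.] [ 501. -217.   80.]
100 268 [ 465. -243.  100.] [ 513. -200.  140.] [ 498. -215.  120.]
140 286 [ 465. -240.  140.] [ 512. -198.  180.] [ 498. -212.  160.]
180 309 [ 465. -238.  180.] [ 512. -195.  220.] [ 498. -210.  200.]
220 324 [ 464. -236.  220.] [ 512. -192.  260.] [ 498. -207.  240.]
260 482 [ 464. -234.  260.] [ 511. -190.  297.] [ 494. -208.  283.]
table z -0.4086801939623683
side stock 77 [[427.5, 161.10000610351562], [445.70001220703125, 147.60000610351562], [542.0999755859375, 277.6000061035156], [524.0, 291.1000061035156]] blade 139 [481.50046567 211.98261234 102.69799563] 151.12820578479773
rail 124 [[401.20001220703125, -17.399999618530273], [473.70001220703125, -263.6000061035156], [518.2999877929688, -250.5], [445.79998779296875, -4.300000190734863]] 39.0500957730527
60 258 [ 461. -254.   60.] [ 521. -214.  100.] [ 492. -244.   79.]
100 195 [ 468. -250.  100.] [ 513. -208.  140.] [ 492. -244.  120.]
140 212 [ 468. -248.  140.] [ 512. -211.  180.] [ 492. -242.  160.]
180 219 [ 467. -247.  180.] [ 512. -203.  220.] [ 492. -239.  200.]
220 243 [ 468. -243.  220.] [ 512. -205.  260.] [ 491. -237.  240.]
260 355 [ 467. -240.  260.] [ 511. -193.  296.] [ 490. -227.  284.]
table z -0.590140034577189
```

Run:
```python
from h import *
import pickle
s=sensors.state(); print(s["ee_rot"],ctrl.grip_point_offset,s["time_s"],s["wrist_force"],s["finger_gap"])
h=np.array([473,204.]);d=np.array([.541,.841])
for yaw,y2 in [(57.2,99.3),(-122.8,-80.7)]:
    g=h+75*d
    print(yaw,ik([*g,200],[180,0,yaw]),ik([445,-140,48],[180,0,y2]))
q=ik([*(h+75*d),230],[180,0,-122.8]) 
q2=ik([*(h+75*d),230],[180,0,57.2])
use=57.2 if (q is None or (q2 is not None and abs(q2[5])<abs(q[5]))) else -122.8
print(use)
ctrl.goto([*(h+75*d),260],[180,0,use])
p=eyes.read_camera("wrist");pickle.dump(p,open("w1.pkl","wb"));cv2.imwrite("pics/w1.png",p["img"])
print(p["eye"],p["orientation"],sensors.state()["eef_pos"])
```

```text
[-1.79995963e+02 -4.32028970e-04  1.54918651e+02] 18.700000000000003 0.7 [-0.05746263 -0.16502197 -0.16072784] 0.9991278822732318
57.2 [ 2.06399790e+01  2.05434241e+01  9.13895308e+01 -2.54444375e-14
  6.80670452e+01  5.34399790e+01] [-2.59572799e+01  2.50501893e+01  1.13541580e+02 -2.54444375e-14
  4.14082304e+01 -3.52572799e+01]
-122.8 [  20.639979     20.54342406   91.38953077    0.           68.06704516
 -126.560021  ] [-2.59572799e+01  2.50501893e+01  1.13541580e+02 -2.54444375e-14
  4.14082304e+01  1.44742720e+02]
57.2
[559.55861242 339.10757338 402.77491435] [ 1.61070617e+02 -1.04065301e-02 -3.27340263e+01] [513.00638924 267.96528175 259.90028346]
```

View pics/w1.png

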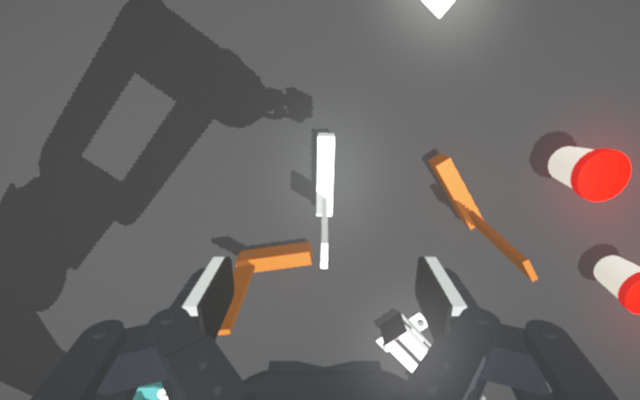

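The wrist view shows the steel square at (325,170) with its blade towards the fingers at (323,255). Brown pieces are at (275,258) and (470,200), both clear of the grip spot at the stock's far half.

Run:
```python
from h import *
import pickle
p=pickle.load(open("w1.pkl","rb"));w=cloud(p);im=p["img"].astype(int)
sat=im.max(-1)-im.min(-1)
v,u=np.mgrid[0:400,0:640]
m=(u>300)&(u<350)&(v>110)&(v<290)&(sat<40)
A=w[m&(w[...,2]>26)&(w[...,2]<34)];B=w[m&(w[...,2]>60)]
print(len(A),rect(A),cv2.minAreaRect(A[:,:2].astype(np.float32)),np.median(A[:,2]));print("blade",len(B),rect(B[B[:,2]>140]),B.mean(0))
m2=(u>230)&(u<315)&(v>235)&(v<275)&(sat>60); C=w[m2&(w[...,2]>20)&(w[...,2]<40)]; print("brown",rect(C))
print("tbl",np.nanmedian(w[20:100,330:400,2]))
```

```text
1234 [[465.70001220703125, 211.6999969482422], [482.29998779296875, 200.5], [538.2999877929688, 283.29998779296875], [521.7000122070312, 294.5]] ((501.9957580566406, 247.48641967773438), (99.90235900878906, 19.980783462524414), 55.919307708740234) 30.244250278551164
blade 395 [[471.70001220703125, 207.60000610351562], [476.20001220703125, 204.6999969482422], [490.0, 226.10000610351562], [485.3999938964844, 229.0]] [484.58838932 222.16904005 126.81598774]
brown [[331.20001220703125, 196.60000610351562], [421.70001220703125, 154.8000030517578], [431.1000061035156, 175.0], [340.6000061035156, 216.89999389648438]]
tbl 0.28099954576470054
```

Run:
```python
from h import *
import pickle
g=np.array([474,206.1])+75*np.array([.5604,.8282]);o=[180,0,55.9]
ctrl.goto([*g,80],o); ctrl.move_linear([*g,4],speed=60)
print(sensors.state()["wrist_force"])
claw.set_gripper(0.0,100)
s=sensors.state();print(s["finger_gap"],s["gripper_force"],s["wrist_force"],s["eef_pos"])
ctrl.move_linear([*g,150],speed=120)
s=sensors.state();print(s["finger_gap"],s["gripper_force"],s["wrist_force"],s["torque"],s["time_s"])
ctrl.goto([460,0,200],[180,0,99.3])
for n in ["wrist","scene"]:
    p=eyes.read_camera(n);pickle.dump(p,open(n+"2.pkl","wb"));cv2.imwrite(f"pics/{n}2.png",p["img"])
s=sensors.state();print(s["eef_pos"],s["ee_rot"],s["time_s"],s["wrist_force"])
```

```text
[0.2135163  0.43654376 0.23223184]
0.21499228978197657 98.67725014686584 [-1.57975294 -0.63149863  5.19591667] [515.9948328  268.39509015   4.41668451]
0.2140846355028928 97.76385068893433 [ 0.16393788  0.67795508 -7.6382093 ] [ 0.20682049 -0.11242444 -0.00050471] 6.325
[460.27063483   0.74327292 199.76953656] [-1.79989380e+02 -2.35275006e-02  9.93266644e+01] 7.5833 [-1.00452258  0.43889335 -6.59122752]
```

View pics/wrist2.png

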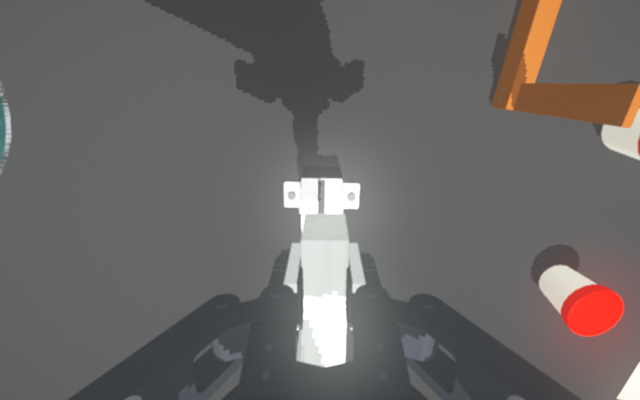

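The square sits between the fingers at (325,250), over the rail, whose end with its foot shows at (322,195). The rail line now needs refining.

Run:
```python
from h import *
import pickle
p=pickle.load(open("wrist2.pkl","rb"));w=cloud(p);v,u=np.mgrid[0:400,0:640]
C=w[(v>165)&(v<214)&(u>298)&(u<346)];C=C[(C[:,2]>36)&(C[:,2]<44)];print("wrist rail end",len(C),rect(C))
S=w[(v>215)&(v<290)&(u>303)&(u<348)];S=S[np.isfinite(S[:,0])];S=S[S[:,2]>100];print("stock",S.min(0),S.max(0))
T=S[np.abs(S[:,2]-np.median(S[:,2]))<4]
c=T.mean(0);n=np.linalg.svd(T-c)[2][2];print(c,n/n[2],rect(T))
for f in ["scene0","side0","scene2"]:
    w=cloud(pickle.load(open(f+".pkl","rb"))).reshape(-1,3)
    C=w[(w[:,0]>400)&(w[:,0]<540)&(w[:,1]>-190)&(w[:,1]<10)&(w[:,2]>37)&(w[:,2]<43)]
    k=(C[:,1]<-15);
    # edges per y-bin
    E=[]
    for y in range(-185,-15,10):
        b=C[(C[:,1]>=y)&(C[:,1]<y+10)]
        if len(b)>4:E.append([y+5,b[:,0].min(),b[:,0].max(),len(b)])
    E=np.array(E)
    if len(E)>3:print(f,np.polyfit(E[:,0],E[:,1],1),np.polyfit(E[:,0],E[:,2],1),np.median(E[:,2]-E[:,1]))
    F=w[(w[:,0]>477)&(w[:,0]<503)&(w[:,1]>-260)&(w[:,1]<-180)&(w[:,2]>95)&(w[:,2]<285)]
    Z=[(z+10,np.round(np.percentile(F[(F[:,2]>=z)&(F[:,2]<z+20),1],[5,95]),1)) for z in range(95,280,30) if ((F[:,2]>=z)&(F[:,2]<z+20)).sum()>5]
    print(f,Z)
```

```text
wrist rail end 1534 [[440.1000061035156, -3.700000047683716], [445.79998779296875, -43.400001525878906], [484.8999938964844, -37.79999923706055], [479.20001220703125, 1.899999976158142]]
stock [448.09658859  -0.70261546 199.0127618 ] [470.33175013  26.22746352 232.19077949]
[459.66062128  14.19241582 225.5354502 ] [-0.00864564  0.02897248  1.        ] [[449.1000061035156, 23.899999618530273], [452.79998779296875, -0.800000011920929], [470.79998779296875, 1.899999976158142], [467.1000061035156, 26.600000381469727]]
scene0 [-1.36316870e-01  4.37888878e+02] [-1.26967420e-01  4.79904309e+02] 40.637309934884115
scene0 [(105, array([-208. , -203.2])), (135, array([-206.7, -202. ])), (165, array([-204.5, -198.9])), (195, array([-201.9, -197.5])), (225, array([-201.7, -195.8])), (255, array([-197.6, -192.8])), (285, array([-195.5, -190.6]))]
side0 [(105, array([-249.3, -243.6])), (135, array([-246.4, -241. ])), (165, array([-244.5, -239.1])), (195, array([-242.5, -237.1])), (225, array([-240.6, -235.5])), (255, array([-239.3, -233.4])), (285, array([-237.2, -231.8]))]
scene2 [-1.47322333e-01  4.36444204e+02] [-1.37073201e-01  4.79354082e+02] 41.43931135406228
scene2 [(105, array([-208.1, -203.6])), (135, array([-205.2, -201.1])), (165, array([-204.1, -199.6])), (195, array([-202.6, -198.2])), (225, array([-200. , -194.8])), (255, array([-197.4, -193.6])), (285, array([-195.3, -191.8]))]
```

```bash
cat >> h.py <<'E'
ey=np.array([-0.139,0.990,0]);C0=np.array([488.2,-203.9,40.])
OR=[180,0,98.0]
def F():
    s=sensors.state();f=np.array(s["wrist_force"]);return f, f@ey, np.array(s["torque"]), np.array(s["eef_pos"])
E
python3 - <<'E'
from h import *
import pickle
b=C0+105*ey
ctrl.goto([b[0],b[1],110],OR)
ctrl.move_linear([b[0],b[1],48],speed=60); ctrl.sleep(.3)
f0=F();print("free",f0[0].round(1),f0[2].round(2))
z=48
while z>41:
    z-=.5; ctrl.move_linear([b[0],b[1],z],speed=20); ctrl.sleep(.1); f=F(); print(z,(f[0]-f0[0]).round(1),(f[2]-f0[2]).round(2),f[3].round(2))
    if f[0][2]-f0[0][2]>6: break
for n in ["wrist","scene","side"]:
    p=eyes.read_camera(n);pickle.dump(p,open(n+"3.pkl","wb"));cv2.imwrite(f"pics/{n}3.png",p["img"])
a=cv2.imread("pics/scene3.png")[80:260,260:420];s=cv2.imread("pics/side3.png")[140:300,250:390]
cv2.imwrite("pics/c3.png",np.hstack([cv2.resize(a,(400,450),interpolation=2),cv2.resize(s,(394,450),interpolation=2)]))
print(sensors.state()["time_s"])
E
```

```text
free [ 0.8  0.4 -6.9] [ 0.25 -0.01 -0.05]
47.5 [0.  0.4 0.3] [-0.03  0.03  0.11] [473.6  -99.95  47.51]
47.0 [-0.1 -1.5 -1.6] [0.05 0.07 0.01] [473.57 -99.94  46.97]
46.5 [-0.4  0.3  0.2] [0.01 0.1  0.08] [473.6  -99.92  46.49]
46.0 [-1.  -0.4 -0.2] [-0.02  0.03  0.05] [473.59 -99.93  45.99]
45.5 [-1.1 -1.  -0. ] [0.   0.05 0.05] [473.59 -99.92  45.49]
45.0 [-0.7  0.2 -0.7] [-0.    0.08  0.05] [473.61 -99.95  45.01]
44.5 [-0.9  0.2  0.6] [-0.14  0.06  0.08] [473.68 -99.97  44.58]
44.0 [-3.1  1.4 10.9] [0.05 0.41 0.04] [473.68 -99.91  44.37]
12.6167
```

View pics/c3.png

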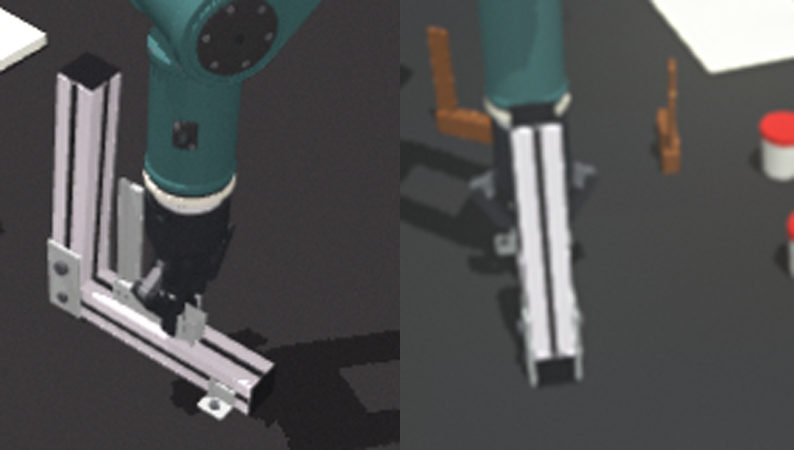

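The scene view shows the square standing flat on the rail, its blade still short of the leaning upright. Now I push it in.

Run:
```python
from h import *
b=C0+105*ey; t=0;f0=F();print(f0[1])
while t<42:
    t+=1.0 if t<18 else .5
    q=b-t*ey; ctrl.move_linear([q[0],q[1],44.15],speed=25)
    if t<18 and t%4: continue
    ctrl.sleep(.06); f=F(); print(t,"along %.1f z %.1f x %.1f"%(f[1],f[0][2],f[0][0]),f[2].round(2),round((f[3]-C0)@ey-75,2),f[3][2].round(2))
    if f[1]>14: break
print(sensors.state()["time_s"])
```

```text
2.834006361830476
4.0 along 7.1 z 6.1 x -1.5 [ 0.99  0.18 -0.04] 26.67 44.37
8.0 along 6.6 z 6.5 x -1.9 [ 0.97  0.18 -0.07] 22.7 44.39
12.0 along 6.6 z 5.9 x -1.6 [ 1.    0.19 -0.01] 18.72 44.37
16.0 along 7.1 z 6.8 x -1.3 [0.97 0.2  0.02] 14.76 44.37
18.0 along 6.6 z 6.7 x -1.0 [1.02 0.2  0.01] 12.75 44.38
18.5 along 7.3 z 6.4 x -1.1 [ 1.07  0.16 -0.01] 12.31 44.39
19.0 along 7.6 z 7.1 x -0.9 [ 1.04  0.19 -0.09] 11.85 44.38
19.5 along 6.6 z 6.6 x -0.6 [ 1.05  0.17 -0.01] 11.37 44.38
20.0 along 8.6 z 6.4 x -1.3 [1.03 0.15 0.01] 10.83 44.38
20.5 along 6.8 z 5.7 x -0.7 [1.05 0.17 0.02] 10.37 44.37
21.0 along 8.9 z 6.5 x -0.9 [ 1.1   0.15 -0.03] 9.88 44.37
21.5 along 7.0 z 6.8 x -1.6 [1.04 0.2  0.01] 9.38 44.38
22.0 along 7.0 z 6.7 x -0.6 [ 1.07  0.19 -0.02] 8.87 44.37
22.5 along 8.0 z 6.1 x -1.0 [1.13 0.14 0.  ] 8.36 44.39
23.0 along 6.7 z 6.3 x -0.7 [1.08 0.19 0.05] 7.86 44.37
23.5 along 7.3 z 6.5 x -1.4 [ 1.11  0.16 -0.01] 7.36 44.4
24.0 along 6.8 z 7.3 x -1.2 [ 1.1   0.2  -0.01] 6.86 44.38
24.5 along 7.0 z 6.4 x -0.5 [1.08 0.08 0.03] 6.37 44.38
25.0 along 7.3 z 6.7 x -0.3 [ 1.09  0.
[... 489 characters left out ...]
long 11.0 z 8.5 x -1.7 [1.58 0.19 0.01] 2.19 44.34
30.0 along 11.2 z 8.7 x -1.1 [1.49 0.13 0.08] 1.65 44.37
30.5 along 10.4 z 9.0 x -1.2 [1.53 0.15 0.  ] 1.19 44.38
31.0 along 10.3 z 7.0 x -0.8 [ 1.5   0.16 -0.  ] 0.67 44.36
31.5 along 11.1 z 8.0 x -1.0 [ 1.48  0.14 -0.  ] 0.18 44.38
32.0 along 11.0 z 7.2 x -1.3 [1.49 0.15 0.02] -0.29 44.37
32.5 along 11.6 z 7.7 x -1.1 [ 1.53  0.11 -0.01] -0.8 44.39
33.0 along 11.4 z 7.5 x -1.6 [1.51 0.15 0.03] -1.25 44.35
33.5 along 10.0 z 8.2 x -0.7 [1.49 0.18 0.01] -1.75 44.34
34.0 along 10.9 z 8.1 x -0.6 [1.59 0.17 0.03] -2.26 44.36
34.5 along 12.9 z 9.7 x -1.8 [1.83 0.13 0.03] -2.33 44.38
35.0 along 14.7 z 9.6 x -0.2 [2.07 0.08 0.02] -2.34 44.35
27.8917
```

Run:
```python
from h import *
p=eyes.read_camera("scene");q=eyes.read_camera("side")
a=p["img"][80:260,260:420];s=q["img"][140:300,250:390]
cv2.imwrite("pics/c4.png",np.hstack([cv2.resize(a,(400,450),interpolation=2),cv2.resize(s,(394,450),interpolation=2)]))
for n,w in(("scene",cloud(p).reshape(-1,3)),("side",cloud(q).reshape(-1,3))):
    G=w[(w[:,0]>477)&(w[:,0]<503)&(w[:,1]>-260)&(w[:,1]<-180)&(w[:,2]>95)&(w[:,2]<287)]
    Z=[(z+10,np.median(G[(G[:,2]>=z)&(G[:,2]<z+20),1])) for z in range(95,270,20) if ((G[:,2]>=z)&(G[:,2]<z+20)).sum()>5]
    print(n,np.round(Z,1).tolist(),np.polyfit(*np.array(Z).T,1))
f=F();s=sensors.state();print(f[0],f[1],s["finger_gap"],s["gripper_force"],s["time_s"])
```

```text
scene [[105.0, -198.7], [125.0, -199.5], [145.0, -198.6], [165.0, -199.9], [185.0, -200.7], [205.0, -208.0], [225.0, -208.6], [245.0, -207.5], [265.0, -207.4]] [-7.23011793e-02 -1.89845796e+02]
side [[105.0, -248.9], [125.0, -248.5], [145.0, -248.7], [165.0, -248.6], [185.0, -248.5], [205.0, -248.4], [225.0, -248.0], [245.0, -248.5], [265.0, -247.7]] [ 4.90206802e-03 -2.49330556e+02]
[-0.5915429  14.8224347  10.40336647] 14.756434820358596 0.2121679615403119 100.25620579719543 27.9917
```

View pics/c4.png

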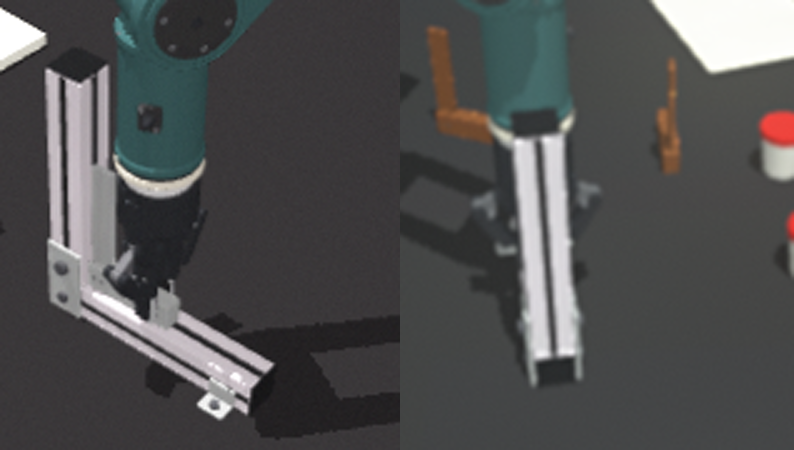

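The blade lies along the upright at crop (103,220), and the upright is plumb (measured lean about 0.005 rad). All the contacts are loaded, so I'm handing in.

```bash
python3 -c "
from rig import ctrl
print(ctrl.sign_off())"
```

```text
the job is handed in; nothing more can be done
None
```

The job is handed in, with no verdict returned: the gripper (about 100 N) presses the square into the corner at about 15 N, and the upright's lean measured about 0.005 rad, against the 0.015 rad allowed.

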